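# Snug the bottle caps and shut the case

### The arm

A 6-joint arm with a two-finger parallel gripper is mounted at the origin on the work surface. World frame = base frame: x ahead of the robot, y to its left, z up, the work surface at z = 0. Lengths are in m, angles in degrees, forces in N, time in s.
With the tool pointing down it reaches from about 0.35 to 0.875 m from the base axis. Payload 4.2 kg.
Tool frame: the origin (TCP) lies midway between the tips of the shut fingers; the grasp point (between the pads) lies 19 mm behind it; z points along the fingers, y is the direction in which the jaws open and shut (so a half turn about z gives the same grasp; the last joint's range is limited). The gripper opens to 87 mm and grips with 3 to 60 N. Pads are 19 mm wide; open, the fingers measure 117 mm over their backs; the gripper's body (75 mm by 190 mm) begins 51 mm behind the grasp point.
Start: joints at [82.426, 22.042, 0.453, 0, -68.411, -14.817], TCP at [0.238, 0.578, 0.223] pointing down, gripper open.
Joint ranges: [-179.83, 179.83], [-69.29, 118.12], [-61.27, 80.66], [-181.25, 117.63], [-171.15, -9.14], [-177.46, 177.46]. Speed limits (degrees/s): [159.86, 159.86, 180, 180, 180, 180].

### API

Orientations are given as a 3x3 rotation matrix whose columns are the frame's x, y, z axes.
In Python, from station import r gives the robot as it stands.
- The arm moves only by the tool play_rows, never from a script. Its argument "commands" is a list that holds one entry, the list of rows, each a list of 7 numbers: the shift along the world's x, y, z in m, then the turn, a rotation vector about the world's x, y, z in rad, then the closure, from 0 (fully open) to 1 (shut). A call has 1 to 5 rows; each row is the pose to reach, as a shift and turn from the pose commanded when the call began; what a row does not reach only later rows make up. A row lasts 1/10 s, in which the tool goes at most 50 mm and 8.59 degrees, less where a joint would pass 70% of its speed; a pose out of reach is approached as far as the arm can. A call with a gripper value outside its range is refused whole. The fingers move at their own pace and stop on an object; the grip force is fixed at half the most. Time passes only in rows, so rows that repeat a pose let the fingers close. It gives the time, the measured TCP pose, the force and the opening at its end, in the units of the state.
- r.sense(): the state, without advancing time (a new reading comes with each control period).
- r.capture(name): name is "scene" or "side" or "wrist"; returns a dict with "image" (400x640x3 uint8, red, green, blue), "range_z" (400x640 float32, m along the optical axis (not along the pixel's ray), 0 where there is no reading), "intrinsics" (3x3 intrinsics, pixels), "extrinsics" (4x4, takes a point from camera to world coordinates); the wrist camera has in their place "mount" (4x4, takes a point from camera to tool coordinates, whose origin is the TCP and whose axes are the flange's). Camera axes: x right, y up, looking along -z (the intrinsics and any distortion apply to the point x, -y, -z); pixel columns grow to the right and rows downward; lengths in m; the calibration is good to about 2 mm. A picture is of the moment at which its call begins: read the wrist's pose just before it.
- r.finish_job(): hands the job in, once; it reports no verdict.
The state is a dict: "time_s": time; "joints": joint angles; "joint_velocities": joint speeds; "effort": joint torques, N m; "tcp_pos": TCP position; "ee_rot": TCP orientation; "wrist_force": force on the tool from outside, world axes, zero at the start; "moment": the same for the moment, N m; "gripper_width": opening from 0.0 (shut) to 1.0 (fully open).
Only numpy, scipy, OpenCV 4.12 (cv2) and the standard library are available. Lean on these libraries where they do the work, as an engineer would, in place of code of your own. Each camera call takes 0.05 s, during which the arm holds its last target. There are 200 camera calls.

### The job

Before the bottle case on the electronics desk is put away, try each of the three screw caps and turn every loose one clockwise until it is fully tight, stopping as soon as it goes snug: do not wrench so hard that the bottle itself twists more than about twelve degrees in its springy cradle. Only when all three caps are tight, slide the case's hatch along its rails until it is fully shut against the frame, and let go. Leave the other things on the desk as they are.

Things in the scene. Friction and masses are not known exactly. Their poses are not given: they have to be found in the camera images.
- case: Fixed plywood case 170 x 690 x 127 mm high, aluminium rails on its long edges up to 142 mm. Its -y end is the open bottle bay (inside 158 mm in x, 318 mm in y); the rest is a closed store over which the open hatch is parked. Origin: on the desk under the bay's centre; x across the case, y along it towards the store. Three like bottles stand in any order at y = -90, 0, +90 mm, x = 0.
- hatch (a joint): Sliding hatch, a wooden board 144 x 312 x 8 mm lying on the rails (its top 137 mm above the desk, 15 mm above the cap tops). Opening in m along the case's y: 0 is fully shut with its edge against the frame at the bay's end, 0.36 fully open over the store. It stays where it is left; sliding takes about 2 to 4 N.
- handle (a point): Centre of the hatch's steel bar handle, moving with the hatch: bar 90 mm long across the case (x), 12 mm wide (y), 10 mm high; its top is 30 mm above the hatch board, with a 20 mm gap under it between two posts. Push it from the side, or pinch it from above, towards the case's -y to shut; fully shut it is at y = -51 mm, z = 162 mm in the case's frame.
- cap_a_centre (a point): Centre of bottle a's black ribbed screw cap, 32 mm in diameter, 26 mm high, upright; the white bottle's shoulder is clear of fingers to 10 mm below the cap. Clockwise from above tightens. At the start 0 to 1.8 rad loose: drag 0.08 N m, then a firm stop when tight. Lead 5 mm a turn: 109.0 mm above the desk when tight, 0.8 mm higher per rad loose. This frame does not turn with the cap.
- cap_b_centre (a point): Centre of bottle b's black ribbed screw cap, 32 mm in diameter, 26 mm high, upright; the white bottle's shoulder is clear of fingers to 10 mm below the cap. Clockwise from above tightens. At the start 0 to 1.8 rad loose: drag 0.08 N m, then a firm stop when tight. Lead 5 mm a turn: 109.0 mm above the desk when tight, 0.8 mm higher per rad loose. This frame does not turn with the cap.
- cap_c_centre (a point): Centre of bottle c's black ribbed screw cap, 32 mm in diameter, 26 mm high, upright; the white bottle's shoulder is clear of fingers to 10 mm below the cap. Clockwise from above tightens. At the start 0 to 1.8 rad loose: drag 0.08 N m, then a firm stop when tight. Lead 5 mm a turn: 109.0 mm above the desk when tight, 0.8 mm higher per rad loose. This frame does not turn with the cap.
- bottle_a (a joint): Twist of bottle a in its springy rubber cradle, rad, 0 at rest, counter-clockwise from above positive. The cradle gives 0.5 rad per N m and springs back: turning a loose cap (drag 0.08 N m) twists it 0.04 rad, a tight one takes the bottle along with the hand. More than 0.25 rad (0.5 N m) is wrenching; a grip of about 10 N slips before that, a hard one does not.
- bottle_b (a joint): Twist of bottle b in its springy rubber cradle, rad, 0 at rest, counter-clockwise from above positive. The cradle gives 0.5 rad per N m and springs back: turning a loose cap (drag 0.08 N m) twists it 0.04 rad, a tight one takes the bottle along with the hand. More than 0.25 rad (0.5 N m) is wrenching; a grip of about 10 N slips before that, a hard one does not.
- bottle_c (a joint): Twist of bottle c in its springy rubber cradle, rad, 0 at rest, counter-clockwise from above positive. The cradle gives 0.5 rad per N m and springs back: turning a loose cap (drag 0.08 N m) twists it 0.04 rad, a tight one takes the bottle along with the hand. More than 0.25 rad (0.5 N m) is wrenching; a grip of about 10 N slips before that, a hard one does not.
- tweezers: Loose steel tweezers lying flat, 126 mm long, 6 mm thick: to be left alone. Origin under the middle.
- spool: Loose metal solder spool standing on the desk, 50 mm wide, 40 mm high: to be left alone. Origin under its centre.
- parts_box: Loose cardboard box 70 x 100 x 35 mm high: to be left alone. Origin under its centre.
- iron: Soldering iron leaning in its stand (base 80 x 120 mm, leaning back along its own -y, about 160 mm high): to be left alone. Origin under the centre of the base.

How it is judged:
By the outcome, as a careful person would: the job done as asked, in the order asked, and still so for the second after the job is handed in, with the robot touching nothing.
It also fails if it takes over 72 s, if anything falls off the work surface, if the arm or the gripper's body presses on something with over 40 N, if the wrist force passes 120 N, or if a joint passes its speed limit or range.

## Working session

There is one attempt and no reset: what is moved stays moved. The work goes in short steps, Python scripts to look and compute and a tool call to move; the robot and the scene stay as the last step left them, time stands still between calls to the robot, and variables do not carry over. Pictures are saved under pics/ and viewed, about 8 in all and at most 12, crops included, and the job is handed in when it is done.

Besides the shell and the picture viewer there is one more tool, called after "Call:" as a command line: name --argument value ..., lists and objects as JSON in quotes. play_rows: Moves the arm, as the interface text tells. Its arguments: {"type":"object","properties":{"commands":{"type":"array","items":{"type":"array","items":{"type":"array","items":{"type":"number"}}}}},"required":["commands"]}

```bash
mkdir -p pics; ls; python3 - <<'E'
from station import r
import cv2,numpy as np
s=r.sense();print(s)
for n in ["scene","side","wrist"]:
    c=r.capture(n);np.savez(f"pics/{n}0.npz",**c)
    cv2.imwrite(f"pics/{n}0.png",c["image"][:,:,::-1])
    print(n,c["intrinsics"].round(1).tolist(),c.get("extrinsics",c.get("mount")).round(3).tolist())
E
```

```text
pics
{'time_s': 0.0, 'joints': array([ 8.24246038e+01,  2.20911419e+01,  3.81357200e-01, -2.86976943e-02,
       -6.84093660e+01, -1.48169130e+01]), 'joint_velocities': array([-0.00686114,  0.0820401 , -0.03793845,  0.02050724,  0.00752278,
        0.0440453 ]), 'effort': array([-1.07950891e-04, -3.90662813e+01,  1.87406015e+01,  4.22004640e+00,
        1.09937138e-02, -1.93490559e-04]), 'tcp_pos': array([0.2378451 , 0.57734639, 0.2214671 ]), 'ee_rot': array([[ 9.24526795e-01, -3.81116338e-01, -7.35807496e-04],
       [-3.81117040e-01, -9.24524636e-01, -1.99998112e-03],
       [ 8.19533223e-05,  2.12946491e-03, -9.99997729e-01]]), 'wrist_force': array([0.4610632 , 0.28892622, 0.23546385]), 'moment': array([-0.06568358, -0.00284179, -0.00231909]), 'gripper_width': 0.9973066131144412}
scene [[419.0, 0.0, 323.8], [0.0, 419.0, 204.6], [0.0, 0.0, 1.0]] [[0.995, 0.087, -0.041, 0.524], [-0.096, 0.91, -0.403, -0.498], [0.002, 0.405, 0.914, 1.01], [0.0, 0.0, 0.0, 1.0]]
side [[399.2, 0.0, 316.5], [0.0, 399.2, 198.2], [0.0, 0.0, 1.0]] [[-0.86, 0.45, -0.241, 0.388], [-0.511, -0.75, 0.421, 0.225], [0.009, 0.485, 0.874, 0.789], [0.0, 0.0, 0.0, 1.0]]
wrist [[283.6, 0.0, 319.5], [0.0, 283.6, 201.7], [0.0, 0.0, 1.0]] [[0.0, 0.956, 0.293, 0.082], [1.0, 0.0, -0.001, 0.001], [-0.001, 0.293, -0.956, -0.161], [0.0, 0.0, 0.0, 1.0]]
```

```bash
python3 - <<'E'
import cv2,numpy as np
a=[cv2.resize(cv2.imread(f"pics/{n}0.png"),(480,300),interpolation=cv2.INTER_AREA) for n in ["scene","side"]]
cv2.imwrite("pics/m0.png",np.vstack(a))
E
```

```text
(no output)
```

View pics/scene0.png

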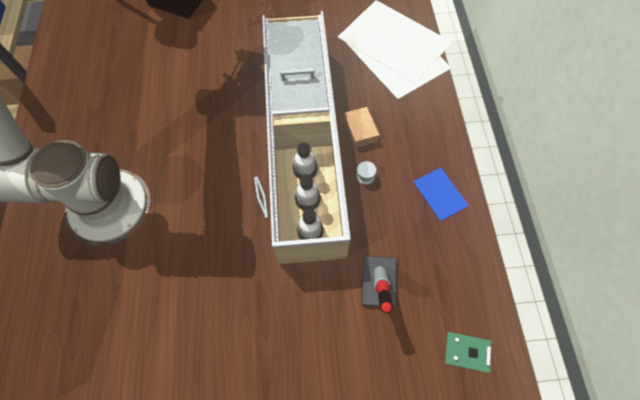

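View pics/side0.png

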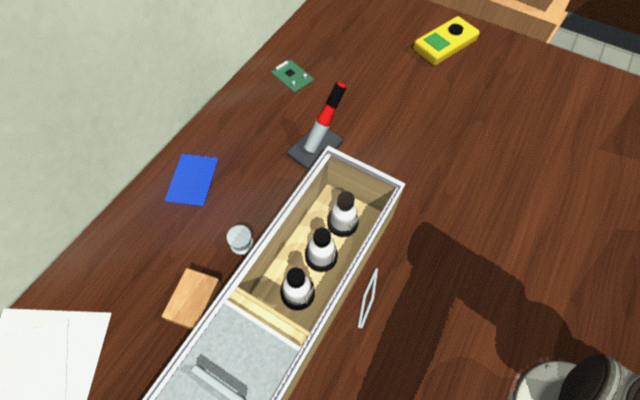

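The scene view has cap tops at about (304,150), (306,183) and (309,216), with the handle at (297,76). The side view has caps at about (345,201), (321,236) and (296,277). Next I'll measure these points.

```bash
cat > h.py <<'E'
import numpy as np,cv2
def world(c,T=None):
    """per-pixel world points from range_z"""
    K=c["intrinsics"];z=c["range_z"];T=c["extrinsics"] if T is None else T
    v,u=np.mgrid[0:z.shape[0],0:z.shape[1]]
    p=np.stack([(u-K[0,2])/K[0,0]*z,-(v-K[1,2])/K[1,1]*z,-z],-1)
    return p@T[:3,:3].T+T[:3,3]
def ray(c,u,v,h,T=None):
    K=c["intrinsics"];T=c["extrinsics"] if T is None else T
    d=T[:3,:3]@np.array([(u-K[0,2])/K[0,0],-(v-K[1,2])/K[1,1],-1]);o=T[:3,3]
    return o+d*(h-o[2])/d[2]
def wristT(c,s):
    T=np.eye(4);T[:3,:3]=s["ee_rot"];T[:3,3]=s["tcp_pos"];return T@c["mount"]
E
python3 - <<'E'
import numpy as np,cv2
from h import *
for n,seeds in (("scene",[(304,150),(306,183),(309,216)]),("side",[(296,277),(321,236),(345,201)])):
    c=dict(np.load(f"pics/{n}0.npz"));W=world(c);g=c["image"].max(2)
    m=((g<70)&(W[...,2]>.112)&(W[...,2]<.135)).astype(np.uint8)
    k,l,st,ce=cv2.connectedComponentsWithStats(m)
    for u,v in seeds:
        d=np.hypot(ce[:,0]-u,ce[:,1]-v);d[st[:,4]<15]=1e9;i=d.argmin();q=W[l==i]
        print(n,st[i],ce[i].round(1),"ray",ray(c,*ce[i],.122)[:2].round(4),"med",np.median(q,0).round(4),"mid",((q.max(0)+q.min(0))/2).round(4),"ext",np.ptp(q,axis=0).round(3))
    if n=="scene":
        # case top surfaces (rails) for direction
        m=((W[...,2]>.138)&(W[...,2]<.148)&(W[...,0]>.3)&(W[...,0]<.75)&(W[...,1]>-.3)&(W[...,1]<.6))
        q=W[m][:,:2].astype(np.float32);print(len(q),cv2.minAreaRect(q))
        m=((W[...,2]>.152)&(W[...,2]<.18)&(W[...,0]>.3)&(W[...,0]<.75)&(W[...,1]>0))
        q=W[m];print("handle",len(q),np.median(q,0),cv2.minAreaRect(q[:,:2].astype(np.float32)))
E
```

```text
scene [299 146  10   9  43] [304.  151.2] ray [0.5285 0.0406] med [0.5306 0.0408 0.1196] mid [0.5276 0.0459 0.1181] ext [0.023 0.02  0.011]
scene [301 176  11  12  68] [306.8 181.7] ray [ 0.5288 -0.0436] med [ 0.5293 -0.0454  0.1205] mid [ 0.5273 -0.0411  0.1184] ext [0.025 0.027 0.012]
scene [304 208  11  15  97] [309.2 215.4] ray [ 0.5273 -0.1306] med [ 0.5274 -0.1319  0.121 ] mid [ 0.5268 -0.1269  0.1188] ext [0.024 0.033 0.012]
1795 ((0.5271151661872864, 0.1425897181034088), (0.6910918951034546, 0.17035073041915894), 89.7000732421875)
handle 196 [0.52740898 0.25376514 0.16461504] ((0.5285344123840332, 0.2562423050403595), (0.01505433302372694, 0.08817274123430252), 89.35054016113281)
side [287 268  18  19 262] [295.5 276.7] ray [0.5244 0.0555] med [0.525  0.0551 0.1207] mid [0.525  0.0547 0.1183] ext [0.03  0.03  0.012]
side [314 228  16  17 230] [321.6 236.2] ray [ 0.5241 -0.033 ] med [ 0.5246 -0.0337  0.1205] mid [ 0.5248 -0.035   0.1181] ext [0.03  0.03  0.012]
side [338 192  16  16 196] [345.5 199.4] ray [ 0.5235 -0.1223] med [ 0.5238 -0.123   0.1206] mid [ 0.5239 -0.1253  0.1179] ext [0.029 0.03  0.011]
```

View pics/wrist0.png

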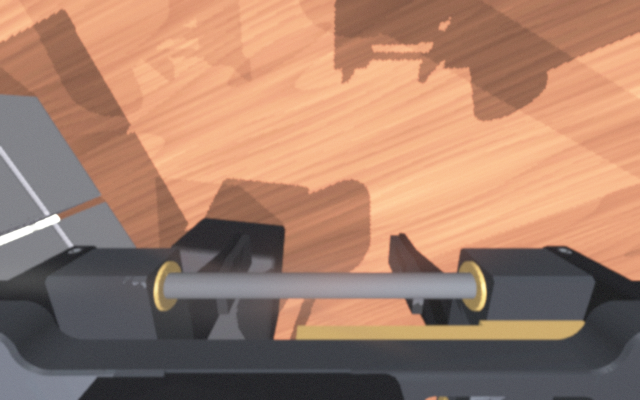

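The wrist camera looks forward past the fingers. I'll move the gripper just short of the caps, on the robot's side, for a close look.

Call:
play_rows --commands '[[[0.018, -0.046, 0, 0, 0, 0, 0.3], [0.036, -0.092, 0, 0, 0, 0, 0.3], [0.054, -0.138, 0, 0, 0, 0, 0.3], [0.072, -0.184, 0, 0, 0, 0, 0.3], [0.09, -0.23, 0, 0, 0, 0, 0.3]]]'

```text
time_s: 0.65
tcp_pos: [0.3282, 0.3458, 0.2224]
ee_rot: [[0.925, -0.38, -0.0], [-0.38, -0.925, -0.0], [-0.0, 0.0, -1.0]]
wrist_force: [0.9, 0.2, 0.2]
gripper_width: 0.715
```

Call:
play_rows --commands '[[[0.018, -0.046, 0, 0, 0, 0, 0.3], [0.036, -0.092, 0, 0, 0, 0, 0.3], [0.054, -0.138, 0, 0, 0, 0, 0.3], [0.072, -0.184, 0, 0, 0, 0, 0.3], [0.09, -0.23, 0, 0, 0, 0, 0.3]]]'

```text
time_s: 1.15
tcp_pos: [0.4181, 0.1159, 0.2227]
ee_rot: [[0.925, -0.38, 0.0], [-0.38, -0.925, 0.0], [0.0, -0.001, -1.0]]
wrist_force: [1.2, -0.1, 0.3]
gripper_width: 0.701
```

Call:
play_rows --commands '[[[0.012, -0.045, 0, 0, 0, 0, 0.3], [0.024, -0.09, 0, 0, 0, 0, 0.3], [0.036, -0.14, 0, 0, 0, 0, 0.3], [0.036, -0.14, 0, 0, 0, 0, 0.3]]]'

```text
time_s: 1.55
tcp_pos: [0.4542, -0.0267, 0.2222]
ee_rot: [[0.922, -0.388, -0.001], [-0.388, -0.922, -0.001], [-0.001, 0.001, -1.0]]
wrist_force: [0.3, -0.3, 0.6]
gripper_width: 0.697
```

```bash
python3 - <<'E'
from station import r
import cv2,numpy as np
from h import *
s=r.sense();c=r.capture("wrist");print(s["time_s"],s["tcp_pos"],s["joints"].round(1),s["moment"],s["wrist_force"],s["gripper_width"])
cv2.imwrite("pics/w1.png",c["image"][:,:,::-1])
T=wristT(c,s);np.savez("pics/w1.npz",T=T,**c)
W=world(c,T);g=c["image"].max(2)
m=((g<80)&(W[...,2]>.115)&(W[...,2]<.130)&(W[...,0]>.49)).astype(np.uint8)
k,l,st,ce=cv2.connectedComponentsWithStats(m)
for i in range(1,k):
    if st[i,4]<80: continue
    q=W[l==i];print(st[i],ce[i].round(1),ray(c,*ce[i],.122,T)[:2].round(4),np.median(q,0).round(4),q[:,2].std(),((q.max(0)+q.min(0))/2).round(4),np.ptp(q,axis=0).round(3))
E
```

```text
1.55 [ 0.45416358 -0.02669774  0.22217197] [ 17.2   5.3 -22.2   0.  -62.6  49.9] [ 0.03526067  0.07915607 -0.00920029] [ 0.30376137 -0.26784961  0.5905704 ] 0.6966113367972757
[458   0  30  95 701] [472.3  45.4] [ 0.5305 -0.1966] [ 0.532  -0.1969  0.1207] 0.004784854769690839 [ 0.5285 -0.1965  0.1225] [0.077 0.004 0.015]
[ 374   66   38   40 1107] [392.9  85.2] [ 0.527  -0.1266] [ 0.527  -0.127   0.1206] 0.001072837357500966 [ 0.5264 -0.1275  0.1191] [0.031 0.031 0.008]
[283 109  33  35 891] [299.  125.8] [ 0.5275 -0.039 ] [ 0.5274 -0.0389  0.1206] 0.0006622987337118227 [ 0.5273 -0.0387  0.1202] [0.03  0.03  0.005]
[194 147  36  34 903] [211.5 163.5] [0.5281 0.0493] [0.5281 0.0497 0.1205] 0.0011219896907640762 [0.5277 0.0509 0.1188] [0.03  0.032 0.008]
```

View pics/w1.png

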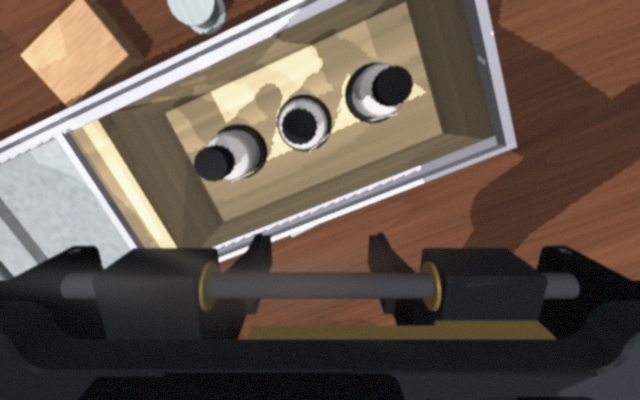

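The wrist view shows cap tops at (393,85), (299,126) and (212,163), which puts them at y = -0.127, -0.0385 and 0.050 with x ≈ 0.5275. The two spacings are about 88 mm, close to the 90 mm given. I'll start with the middle cap.

Call:
play_rows --commands '[[[0.045, -0.01, 0, 0, 0, 0, 0.3], [0.0735, -0.0165, 0, 0, 0, 0, 0.3], [0.0735, -0.0165, -0.045, 0, 0, 0, 0.3], [0.0735, -0.0165, -0.09, 0, 0, 0, 0.3], [0.0735, -0.0165, -0.132, 0, 0, 0, 0.3]]]'

```text
time_s: 2.1
tcp_pos: [0.5272, -0.0373, 0.0889]
ee_rot: [[0.925, -0.38, -0.0], [-0.38, -0.925, 0.0], [-0.0, -0.0, -1.0]]
wrist_force: [-0.2, 0.2, -0.1]
gripper_width: 0.702
```

Call:
play_rows --commands '[[[0, 0, 0, 0, 0, 0, 0.3], [0, 0, 0, 0, 0, 0, 0.3]]]'

```text
time_s: 2.3
tcp_pos: [0.528, -0.0378, 0.091]
ee_rot: [[0.925, -0.379, -0.0], [-0.379, -0.925, -0.001], [0.0, 0.001, -1.0]]
wrist_force: [0.7, 0.8, 0.6]
gripper_width: 0.703
```

```bash
cat > q.py <<'E'
from station import r
import numpy as np
s=r.sense();R=s["ee_rot"]
print(round(s["time_s"],2),s["tcp_pos"].round(4),"yaw",np.degrees(np.arctan2(R[1,0],R[0,0])).round(1),"j6",s["joints"][5].round(1),"M",s["moment"].round(3),"F",s["wrist_force"].round(1),"w",round(s["gripper_width"]*87,1))
E
python3 q.py; cp q.py /tmp/; python3 - <<'E'
from station import r
import cv2
c=r.capture("wrist");cv2.imwrite("pics/w2.png",c["image"][:,:,::-1])
E
```

```text
2.3 [ 0.528  -0.0378  0.091 ] yaw -22.3 j6 54.2 M [ 0.046 -0.045 -0.024] F [0.7 0.8 0.6] w 61.2
```

View pics/w2.png

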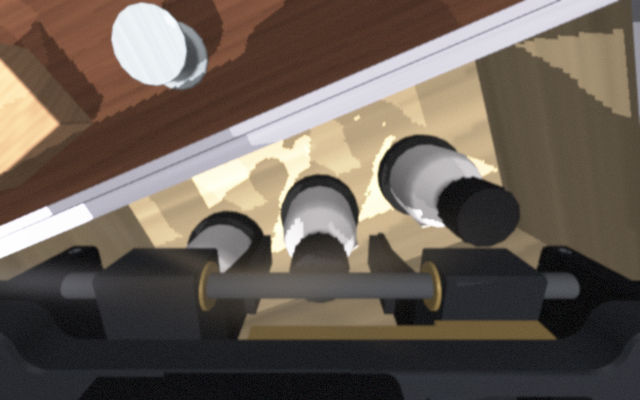

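The cap at (320,260) sits centred between the fingers, so I can close.

Call:
play_rows --commands '[[[0, 0, 0, 0, 0, 0, 0.8], [0, 0, 0, 0, 0, 0, 1], [0, 0, 0, 0, 0, 0, 1], [0, 0, 0, 0, 0, 0, 1], [0, 0, 0, 0, 0, 0, 1]]]'

```text
time_s: 2.85
tcp_pos: [0.5282, -0.0379, 0.0912]
ee_rot: [[0.924, -0.381, 0.002], [-0.381, -0.924, 0.002], [0.001, -0.002, -1.0]]
wrist_force: [-0.5, 4.6, 3.0]
gripper_width: 0.355
```

```bash
python3 q.py
```

```text
2.85 [ 0.5282 -0.0379  0.0912] yaw -22.4 j6 54.2 M [0.99  0.19  0.054] F [-0.5  4.6  3. ] w 30.9
```

Call:
play_rows --commands '[[[0, 0, 0, 0, 0, -0.03, 1], [0, 0, 0, 0, 0, -0.06, 1], [0, 0, 0, 0, 0, -0.09, 1], [0, 0, 0, 0, 0, -0.12, 1], [0, 0, 0, 0, 0, -0.12, 1]]]'

```text
time_s: 3.35
tcp_pos: [0.5282, -0.0381, 0.0912]
ee_rot: [[0.872, -0.49, 0.002], [-0.49, -0.872, 0.001], [0.001, -0.001, -1.0]]
wrist_force: [-1.7, 5.1, 4.8]
gripper_width: 0.36
```

```bash
python3 q.py
```

```text
3.35 [ 0.5282 -0.0381  0.0912] yaw -29.3 j6 47.2 M [1.541 0.341 0.069] F [-1.7  5.1  4.8] w 31.4
```

Call:
play_rows --commands '[[[0, 0, 0, 0, 0, -0.05, 1], [0, 0, 0, 0, 0, -0.1, 1], [0, 0, -0.0002, 0, 0, -0.16, 1], [0, 0, -0.0002, 0, 0, -0.16, 1]]]'

```text
time_s: 3.75
tcp_pos: [0.528, -0.0383, 0.0912]
ee_rot: [[0.782, -0.623, 0.001], [-0.623, -0.782, 0.0], [0.001, -0.001, -1.0]]
wrist_force: [-1.7, 3.8, 6.8]
gripper_width: 0.361
```

```bash
python3 q.py
```

```text
3.75 [ 0.528  -0.0383  0.0912] yaw -38.5 j6 38.0 M [1.353 0.453 0.07 ] F [-1.7  3.8  6.8] w 31.4
```

Call:
play_rows --commands '[[[0, 0, 0, 0, 0, -0.05, 1], [0, 0, 0, 0, 0, -0.1, 1], [0, 0, 0, 0, 0, -0.16, 1], [0, 0, 0, 0, 0, -0.16, 1]]]'

```text
time_s: 4.15
tcp_pos: [0.5278, -0.0385, 0.0911]
ee_rot: [[0.673, -0.74, 0.001], [-0.74, -0.673, -0.0], [0.001, -0.0, -1.0]]
wrist_force: [-1.5, 4.0, 7.3]
gripper_width: 0.357
```

```bash
python3 q.py
```

```text
4.15 [ 0.5278 -0.0385  0.0911] yaw -47.7 j6 28.9 M [1.164 0.459 0.079] F [-1.5  4.   7.3] w 31.1
```

Call:
play_rows --commands '[[[0, 0, -0.0001, 0, 0, -0.06, 1], [0, 0, -0.0001, 0, 0, -0.12, 1], [0, 0, -0.0001, 0, 0, -0.17, 1], [0, 0, -0.0001, 0, 0, -0.17, 1]]]'

```text
time_s: 4.55
tcp_pos: [0.5276, -0.0387, 0.0911]
ee_rot: [[0.538, -0.843, 0.0], [-0.843, -0.538, -0.0], [0.0, -0.0, -1.0]]
wrist_force: [-2.8, 3.1, 7.3]
gripper_width: 0.355
```

```bash
python3 q.py
```

```text
4.55 [ 0.5276 -0.0387  0.0911] yaw -57.4 j6 19.1 M [1.047 0.674 0.064] F [-2.8  3.1  7.3] w 30.9
```

Call:
play_rows --commands '[[[0, 0, -0.0001, 0, 0, -0.06, 1], [0, 0, -0.0001, 0, 0, -0.12, 1], [0, 0, -0.0001, 0, 0, -0.17, 1], [0, 0, -0.0001, 0, 0, -0.17, 1]]]'

```text
time_s: 4.95
tcp_pos: [0.5273, -0.0388, 0.0911]
ee_rot: [[0.388, -0.922, -0.0], [-0.922, -0.388, -0.001], [0.0, 0.001, -1.0]]
wrist_force: [-3.5, 2.8, 8.5]
gripper_width: 0.363
```

```bash
python3 q.py
```

```text
4.95 [ 0.5273 -0.0388  0.0911] yaw -67.2 j6 9.4 M [0.974 0.87  0.107] F [-3.5  2.8  8.5] w 31.6
```

Call:
play_rows --commands '[[[0, 0, 0, 0, 0, -0.05, 1], [0, 0, 0, 0, 0, -0.1, 1], [0, 0, 0, 0, 0, -0.1, 1]]]'

```text
time_s: 5.25
tcp_pos: [0.5272, -0.0389, 0.0911]
ee_rot: [[0.295, -0.956, -0.001], [-0.956, -0.295, -0.001], [0.001, 0.001, -1.0]]
wrist_force: [-3.6, 2.4, 8.1]
gripper_width: 0.356
```

```bash
python3 q.py
```

```text
5.25 [ 0.5272 -0.0389  0.0911] yaw -72.8 j6 3.7 M [1.039 0.88  0.259] F [-3.6  2.4  8.1] w 31.0
```

The torque rose from about 0.08 to 0.26 N m, so the middle cap is snug after about 0.88 rad. I'll release it and go to the cap at y = -0.127.

Call:
play_rows --commands '[[[0, 0, 0, 0, 0, 0, 0.3], [0, 0, 0, 0, 0, 0, 0.3], [0, 0, 0, 0, 0, 0, 0.3], [0, 0, 0, 0, 0, 0, 0.3], [0, 0, 0.05, 0, 0, 0, 0.3]]]'

```text
time_s: 5.75
tcp_pos: [0.5225, -0.0393, 0.1341]
ee_rot: [[0.293, -0.956, -0.017], [-0.956, -0.293, -0.002], [-0.003, 0.017, -1.0]]
wrist_force: [0.2, 0.5, -0.5]
gripper_width: 0.672
```

Call:
play_rows --commands '[[[0, -0.01, 0.01, 0, 0, 0.14, 0.3], [0, -0.05, 0.01, 0, 0, 0.28, 0.3], [0, -0.0885, 0.01, 0, 0, 0.42, 0.3], [0, -0.0885, 0, 0, 0, 0.56, 0.3], [0, -0.0885, -0.0, 0, 0, 0.7, 0.3]]]'

```text
time_s: 6.25
tcp_pos: [0.5263, -0.1284, 0.1386]
ee_rot: [[0.843, -0.538, -0.003], [-0.538, -0.843, 0.0], [-0.003, 0.001, -1.0]]
wrist_force: [-0.7, 0.8, -0.4]
gripper_width: 0.699
```

```bash
python3 q.py; python3 - <<'E'
from station import r
import cv2,numpy as np
from h import *
s=r.sense();c=r.capture("wrist");T=wristT(c,s)
cv2.imwrite("pics/w3.png",c["image"][:,:,::-1])
W=world(c,T);g=c["image"].max(2)
m=((g<80)&(W[...,2]>.112)&(W[...,2]<.130)&(abs(W[...,0]-.527)<.04)&(W[...,1]>-.17)).astype(np.uint8)
k,l,st,ce=cv2.connectedComponentsWithStats(m)
for i in range(1,k):
    if st[i,4]<150: continue
    q=W[l==i];print(st[i],np.median(q,0).round(4),((q.max(0)+q.min(0))/2).round(4),np.ptp(q,axis=0).round(3))
E
```

```text
6.25 [ 0.5263 -0.1284  0.1386] yaw -32.6 j6 54.0 M [ 0.024  0.025 -0.008] F [-0.7  0.8 -0.4] w 60.8
[ 297  212   44   45 1519] [ 0.5293 -0.1302  0.1205] [ 0.5281 -0.1295  0.1173] [0.031 0.031 0.01 ]
```

Call:
play_rows --commands '[[[0, -0.001, -0.025, 0, 0, 0, 0.3], [0, -0.001, -0.05, 0, 0, 0, 0.3], [0, -0.001, -0.05, 0, 0, 0, 0.4], [0, -0.001, -0.05, 0, 0, 0, 0.6], [0, -0.001, -0.05, 0, 0, 0, 0.9]]]'

```text
time_s: 6.8
tcp_pos: [0.5287, -0.1281, 0.0915]
ee_rot: [[0.841, -0.54, 0.002], [-0.54, -0.841, -0.0], [0.002, -0.001, -1.0]]
wrist_force: [-0.1, 0.3, 0.6]
gripper_width: 0.512
```

Call:
play_rows --commands '[[[0, 0, 0, 0, 0, 0, 1], [0, 0, 0, 0, 0, 0, 1], [0, 0, 0, 0, 0, 0, 1], [0, 0, 0, 0, 0, -0.05, 1], [0, 0, 0, 0, 0, -0.05, 1]]]'

```text
time_s: 7.3
tcp_pos: [0.5281, -0.1285, 0.0913]
ee_rot: [[0.814, -0.581, 0.002], [-0.581, -0.814, -0.001], [0.002, -0.0, -1.0]]
wrist_force: [-1.0, -1.0, 6.3]
gripper_width: 0.356
```

```bash
python3 q.py
```

```text
7.3 [ 0.5281 -0.1285  0.0913] yaw -35.5 j6 51.0 M [-0.358  0.375  0.002] F [-1.  -1.   6.3] w 31.0
```

Call:
play_rows --commands '[[[0, 0, 0, 0, 0, -0.04, 1], [0, 0, 0, 0, 0, -0.08, 1], [0, 0, 0, 0, 0, -0.08, 1]]]'

```text
time_s: 7.6
tcp_pos: [0.5279, -0.1286, 0.0913]
ee_rot: [[0.765, -0.644, 0.001], [-0.644, -0.765, -0.001], [0.002, 0.0, -1.0]]
wrist_force: [-0.7, -2.2, 5.8]
gripper_width: 0.357
```

```bash
python3 q.py
```

```text
7.6 [ 0.5279 -0.1286  0.0913] yaw -40.1 j6 46.4 M [-0.461  0.447  0.195] F [-0.7 -2.2  5.8] w 31.1
```

Call:
play_rows --commands '[[[0, 0, 0, 0, 0, -0.05, 1], [0, 0, 0, 0, 0, -0.05, 1], [0, 0, 0, 0, 0, -0.05, 1]]]'

```text
time_s: 7.9
tcp_pos: [0.5279, -0.1287, 0.0912]
ee_rot: [[0.733, -0.68, 0.001], [-0.68, -0.733, -0.001], [0.001, 0.0, -1.0]]
wrist_force: [-1.5, -2.8, 6.2]
gripper_width: 0.357
```

```bash
python3 q.py
```

```text
7.9 [ 0.5279 -0.1287  0.0912] yaw -42.9 j6 43.6 M [-0.559  0.469  0.363] F [-1.5 -2.8  6.2] w 31.0
```

That cap was already tight: torque climbed straight to 0.36 N m, in step with the cradle. On to the third cap.

Call:
play_rows --commands '[[[0, 0, 0, 0, 0, 0, 0.3], [0, 0, 0, 0, 0, 0, 0.3], [0, 0, 0, 0, 0, 0, 0.3], [0, 0, 0, 0, 0, 0, 0.3], [0, 0, 0.05, 0, 0, 0, 0.3]]]'

```text
time_s: 8.4
tcp_pos: [0.5225, -0.1276, 0.134]
ee_rot: [[0.73, -0.683, -0.017], [-0.683, -0.73, 0.001], [-0.013, 0.01, -1.0]]
wrist_force: [0.9, -0.1, -0.0]
gripper_width: 0.674
```

Call:
play_rows --commands '[[[0, 0.01, 0.015, 0, 0, 0, 0.3], [0, 0.06, 0.01, 0, 0, 0, 0.3], [0, 0.11, 0.01, 0, 0, 0, 0.3], [0, 0.16, 0.01, 0, 0, 0, 0.3], [0, 0.178, 0, 0, 0, 0, 0.3]]]'

```text
time_s: 8.9
tcp_pos: [0.5286, 0.0537, 0.1414]
ee_rot: [[0.734, -0.679, 0.004], [-0.679, -0.734, 0.002], [0.002, -0.004, -1.0]]
wrist_force: [-0.1, -0.2, -0.4]
gripper_width: 0.697
```

Call:
play_rows --commands '[[[0, 0, 0, 0, 0, 0, 0.3], [0, 0, 0, 0, 0, 0, 0.3]]]'

```text
time_s: 9.1
tcp_pos: [0.5273, 0.05, 0.1398]
ee_rot: [[0.732, -0.681, -0.001], [-0.681, -0.732, -0.0], [-0.0, 0.001, -1.0]]
wrist_force: [0.7, 0.9, -0.2]
gripper_width: 0.698
```

```bash
python3 q.py; python3 - <<'E'
from station import r
import cv2,numpy as np
from h import *
s=r.sense();c=r.capture("wrist");T=wristT(c,s)
W=world(c,T);g=c["image"].max(2)
m=((g<80)&(W[...,2]>.112)&(W[...,2]<.130)&(abs(W[...,0]-.527)<.04)&(W[...,1]>-.17)).astype(np.uint8)
k,l,st,ce=cv2.connectedComponentsWithStats(m)
for i in range(1,k):
    if st[i,4]<150: continue
    q=W[l==i];print(st[i],np.median(q,0).round(4),((q.max(0)+q.min(0))/2).round(4),np.ptp(q,axis=0).round(3))
E
```

```text
9.1 [0.5273 0.05   0.1398] yaw -43.0 j6 24.1 M [ 0.009 -0.015 -0.057] F [ 0.7  0.9 -0.2] w 60.7
[ 509   12   69   65 3192] [ 0.5283 -0.1261  0.1204] [ 0.5266 -0.1276  0.1177] [0.033 0.033 0.011]
[ 392  125   53   50 2026] [ 0.5292 -0.0377  0.1205] [ 0.5283 -0.0375  0.1175] [0.031 0.031 0.011]
[ 295  213   44   42 1391] [0.5311 0.0486 0.1205] [0.5295 0.0503 0.1173] [0.03  0.031 0.011]
```

Call:
play_rows --commands '[[[0.0008, 0.0008, -0.025, 0, 0, 0, 0.3], [0.0008, 0.0008, -0.049, 0, 0, 0, 0.3], [0.0008, 0.0008, -0.049, 0, 0, 0, 0.4], [0.0008, 0.0008, -0.049, 0, 0, 0, 0.6], [0.0008, 0.0008, -0.049, 0, 0, 0, 0.9]]]'

```text
time_s: 9.65
tcp_pos: [0.5295, 0.0503, 0.0926]
ee_rot: [[0.731, -0.683, 0.003], [-0.683, -0.731, 0.001], [0.002, -0.002, -1.0]]
wrist_force: [0.8, 0.3, -0.4]
gripper_width: 0.508
```

Call:
play_rows --commands '[[[0, 0, 0, 0, 0, 0, 1], [0, 0, 0, 0, 0, 0, 1], [0, 0, 0, 0, 0, 0, 1], [0, 0, 0, 0, 0, -0.05, 1], [0, 0, 0, 0, 0, -0.05, 1]]]'

```text
time_s: 10.15
tcp_pos: [0.5292, 0.0509, 0.0923]
ee_rot: [[0.697, -0.717, 0.002], [-0.717, -0.697, 0.0], [0.001, -0.002, -1.0]]
wrist_force: [-0.2, 0.5, 6.0]
gripper_width: 0.359
```

```bash
python3 q.py
```

```text
10.15 [0.5292 0.0509 0.0923] yaw -45.8 j6 21.1 M [0.011 0.058 0.059] F [-0.2  0.5  6. ] w 31.2
```

Call:
play_rows --commands '[[[0, 0, 0, 0, 0, -0.04, 1], [0, 0, 0, 0, 0, -0.08, 1], [0, 0, 0, 0, 0, -0.08, 1]]]'

```text
time_s: 10.45
tcp_pos: [0.5291, 0.0507, 0.0923]
ee_rot: [[0.638, -0.77, 0.002], [-0.77, -0.638, -0.0], [0.001, -0.001, -1.0]]
wrist_force: [-0.5, -0.2, 6.4]
gripper_width: 0.363
```

```bash
python3 q.py
```

```text
10.45 [0.5291 0.0507 0.0923] yaw -50.4 j6 16.6 M [-0.099  0.123  0.066] F [-0.5 -0.2  6.4] w 31.6
```

This one is loose, so I'll keep turning.

Call:
play_rows --commands '[[[0, 0, -0.0001, 0, 0, -0.06, 1], [0, 0, -0.0001, 0, 0, -0.12, 1], [0, 0, -0.0001, 0, 0, -0.17, 1], [0, 0, -0.0001, 0, 0, -0.17, 1]]]'

```text
time_s: 10.85
tcp_pos: [0.5287, 0.0505, 0.0922]
ee_rot: [[0.498, -0.867, 0.001], [-0.867, -0.498, -0.0], [0.001, -0.001, -1.0]]
wrist_force: [-2.1, -1.1, 6.7]
gripper_width: 0.358
```

```bash
python3 q.py
```

```text
10.85 [0.5287 0.0505 0.0922] yaw -60.1 j6 6.8 M [-0.235  0.427  0.08 ] F [-2.1 -1.1  6.7] w 31.1
```

Call:
play_rows --commands '[[[0, 0, -0.0001, 0, 0, -0.06, 1], [0, 0, -0.0001, 0, 0, -0.12, 1], [0, 0, -0.0001, 0, 0, -0.17, 1], [0, 0, -0.0001, 0, 0, -0.17, 1]]]'

```text
time_s: 11.25
tcp_pos: [0.5282, 0.0503, 0.0922]
ee_rot: [[0.344, -0.939, 0.0], [-0.939, -0.344, -0.001], [0.001, 0.0, -1.0]]
wrist_force: [-3.3, -1.1, 7.9]
gripper_width: 0.359
```

```bash
python3 q.py
```

```text
11.25 [0.5282 0.0503 0.0922] yaw -69.9 j6 -2.9 M [-0.275  0.699  0.131] F [-3.3 -1.1  7.9] w 31.2
```

Call:
play_rows --commands '[[[0, 0, 0, 0, 0, -0.04, 1], [0, 0, 0, 0, 0, -0.08, 1], [0, 0, 0, 0, 0, -0.08, 1]]]'

```text
time_s: 11.55
tcp_pos: [0.528, 0.0502, 0.0922]
ee_rot: [[0.268, -0.963, -0.0], [-0.963, -0.268, -0.001], [0.001, 0.001, -1.0]]
wrist_force: [-2.8, -1.3, 8.2]
gripper_width: 0.356
```

```bash
python3 q.py
```

```text
11.55 [0.528  0.0502 0.0922] yaw -74.5 j6 -7.5 M [-0.321  0.807  0.097] F [-2.8 -1.3  8.2] w 31.0
```

Call:
play_rows --commands '[[[0, 0, 0, 0, 0, -0.06, 1], [0, 0, 0, 0, 0, -0.12, 1], [0, 0, 0, 0, 0, -0.15, 1], [0, 0, 0, 0, 0, -0.15, 1]]]'

```text
time_s: 11.95
tcp_pos: [0.5276, 0.0501, 0.0922]
ee_rot: [[0.121, -0.993, -0.001], [-0.993, -0.121, -0.001], [0.001, 0.001, -1.0]]
wrist_force: [-3.6, -1.2, 8.8]
gripper_width: 0.36
```

```bash
python3 q.py
```

```text
11.95 [0.5276 0.0501 0.0922] yaw -83.0 j6 -16.1 M [-0.184  1.098  0.063] F [-3.6 -1.2  8.8] w 31.3
```

Call:
play_rows --commands '[[[0, 0, 0, 0, 0, -0.06, 1], [0, 0, 0, 0, 0, -0.12, 1], [0, 0, 0, 0, 0, -0.17, 1], [0, 0, 0, 0, 0, -0.17, 1]]]'

```text
time_s: 12.35
tcp_pos: [0.5272, 0.0501, 0.0922]
ee_rot: [[-0.047, -0.999, -0.002], [-0.999, 0.047, -0.002], [0.002, 0.002, -1.0]]
wrist_force: [-5.1, -1.8, 10.1]
gripper_width: 0.363
```

```bash
python3 q.py
```

```text
12.35 [0.5272 0.0501 0.0922] yaw -92.7 j6 -25.8 M [-0.105  1.384  0.459] F [-5.1 -1.8 10.1] w 31.6
```

Torque is 0.46 N m, about 0.23 rad of bottle twist and under the 0.25 limit, so the third cap is tight after about 0.9 rad. I'll release it and do a quick check on the middle cap, whose last reading was less clear-cut.

Call:
play_rows --commands '[[[0, 0, 0, 0, 0, 0, 0.3], [0, 0, 0, 0, 0, 0, 0.3], [0, 0, 0, 0, 0, 0, 0.3], [0, 0, 0, 0, 0, 0, 0.3], [0, 0, 0.05, 0, 0, 0, 0.3]]]'

```text
time_s: 12.85
tcp_pos: [0.5236, 0.0494, 0.1349]
ee_rot: [[-0.051, -0.999, -0.016], [-0.999, 0.052, -0.004], [0.005, 0.016, -1.0]]
wrist_force: [1.3, 0.3, 0.7]
gripper_width: 0.676
```

Call:
play_rows --commands '[[[0, -0.01, 0.01, 0, 0, 0.14, 0.3], [0, -0.05, 0.01, 0, 0, 0.28, 0.3], [0, -0.088, 0.01, 0, 0, 0.42, 0.3], [0, -0.088, 0, 0, 0, 0.42, 0.3], [0, -0.088, 0, 0, 0, 0.42, 0.3]]]'

```text
time_s: 13.35
tcp_pos: [0.5272, -0.0381, 0.1394]
ee_rot: [[0.359, -0.933, -0.003], [-0.933, -0.359, -0.0], [-0.001, 0.003, -1.0]]
wrist_force: [0.6, -0.2, -0.4]
gripper_width: 0.697
```

Call:
play_rows --commands '[[[0, -0.001, -0.025, 0, 0, 0, 0.3], [0, -0.001, -0.051, 0, 0, 0, 0.3], [0, -0.001, -0.051, 0, 0, 0, 0.4], [0, -0.001, -0.051, 0, 0, 0, 0.6], [0, -0.001, -0.051, 0, 0, 0, 0.9]]]'

```text
time_s: 13.85
tcp_pos: [0.5295, -0.0376, 0.0912]
ee_rot: [[0.363, -0.932, 0.002], [-0.932, -0.363, 0.0], [0.001, -0.002, -1.0]]
wrist_force: [0.3, -0.1, 0.6]
gripper_width: 0.508
```

Call:
play_rows --commands '[[[0, 0, 0, 0, 0, 0, 1], [0, 0, 0, 0, 0, 0, 1], [0, 0, 0, 0, 0, 0, 1], [0, 0, 0, 0, 0, 0, 1], [0, 0, 0, 0, 0, 0, 1]]]'

```text
time_s: 14.35
tcp_pos: [0.5273, -0.0387, 0.091]
ee_rot: [[0.361, -0.932, -0.002], [-0.932, -0.361, -0.0], [-0.0, 0.002, -1.0]]
wrist_force: [-3.9, 0.4, 5.2]
gripper_width: 0.36
```

```bash
python3 q.py
```

```text
14.35 [ 0.5273 -0.0387  0.091 ] yaw -68.8 j6 7.8 M [ 0.006  1.268 -0.034] F [-3.9  0.4  5.2] w 31.3
```

Call:
play_rows --commands '[[[0, 0, 0, 0, 0, -0.06, 1], [0, 0, 0, 0, 0, -0.12, 1], [0, 0, 0, 0, 0, -0.12, 1], [0, 0, 0, 0, 0, -0.12, 1]]]'

```text
time_s: 14.75
tcp_pos: [0.5271, -0.0387, 0.091]
ee_rot: [[0.248, -0.969, -0.002], [-0.969, -0.248, -0.001], [0.0, 0.002, -1.0]]
wrist_force: [-3.7, -0.4, 6.2]
gripper_width: 0.357
```

```bash
python3 q.py
```

```text
14.75 [ 0.5271 -0.0387  0.091 ] yaw -75.6 j6 1.0 M [-0.082  1.364  0.203] F [-3.7 -0.4  6.2] w 31.1
```

Torque rose 0.24 N m over 0.12 rad, exactly the cradle's stiffness, so the middle cap is tight and all three are done. I'll release it and take the closed fingers behind the handle.

Call:
play_rows --commands '[[[0, 0, 0, 0, 0, 0, 0.3], [0, 0, 0, 0, 0, 0, 0.3], [0, 0, 0, 0, 0, 0, 0.3], [0, 0, 0, 0, 0, 0, 0.3], [0, 0, 0.045, 0, 0, 0, 0.3]]]'

```text
time_s: 15.25
tcp_pos: [0.5242, -0.0387, 0.1299]
ee_rot: [[0.246, -0.969, -0.014], [-0.969, -0.246, -0.001], [-0.002, 0.014, -1.0]]
wrist_force: [1.4, 1.0, -0.9]
gripper_width: 0.674
```

Call:
play_rows --commands '[[[0, 0, 0.04, 0, 0, -0.1, 0.5], [0, 0, 0.08, 0, 0, -0.25, 1], [0, 0.05, 0.08, 0, 0, -0.25, 1], [0, 0.1, 0.08, 0, 0, -0.25, 1], [0, 0.15, 0.08, 0, 0, -0.25, 1]]]'

```text
time_s: 15.75
tcp_pos: [0.5284, 0.1131, 0.2155]
ee_rot: [[-0.001, -1.0, 0.001], [-1.0, 0.001, 0.001], [-0.001, -0.001, -1.0]]
wrist_force: [0.7, -0.0, 0.7]
gripper_width: 0.327
```

Call:
play_rows --commands '[[[0, 0.05, 0, 0, 0, 0, 1], [0, 0.1, 0, 0, 0, 0, 1], [0, 0.15, 0, 0, 0, 0, 1], [0, 0.195, 0, 0, 0, 0, 1], [0, 0.195, 0, 0, 0, 0, 1]]]'

```text
time_s: 16.25
tcp_pos: [0.5282, 0.3118, 0.2139]
ee_rot: [[0.005, -1.0, 0.001], [-1.0, -0.005, 0.001], [-0.001, -0.001, -1.0]]
wrist_force: [-1.3, -0.8, -0.4]
gripper_width: 0.009
```

```bash
python3 q.py; python3 - <<'E'
from station import r
import cv2,numpy as np
from h import *
c=r.capture("side");W=world(c)
print(W[...,1].max())
c=r.capture("scene");W=world(c);cv2.imwrite("pics/s1.png",c["image"][:,:,::-1][0:260,180:460])
m=((W[...,2]>.155)&(W[...,2]<.175)&(abs(W[...,0]-.527)<.06)&(W[...,1]>.2)&(W[...,1]<.28));q=W[m];print(len(q),np.median(q,0),q.min(0),q.max(0))
E
```

```text
16.25 [0.5282 0.3118 0.2139] yaw -89.7 j6 -45.3 M [ 0.019 -0.026 -0.017] F [-1.3 -0.8 -0.4] w 0.8
0.5102648502335257
189 [0.5284748  0.25389937 0.16501271] [0.48452068 0.24787308 0.15518887] [0.5725574  0.26415415 0.17041592]
```

View pics/s1.png

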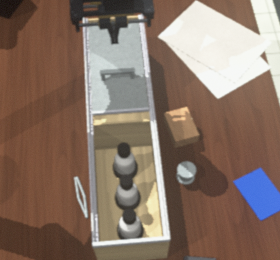

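The scene crop shows the handle at (118,72), y ≈ 0.256, with the closed fingers behind it at y ≈ 0.31. Lower and push.

Call:
play_rows --commands '[[[0, 0, -0.035, 0, 0, 0, 1], [0, 0, -0.066, 0, 0, 0, 1], [0, -0.02, -0.066, 0, 0, 0, 1], [0, -0.035, -0.066, 0, 0, 0, 1], [0, -0.05, -0.066, 0, 0, 0, 1]]]'

```text
time_s: 16.85
tcp_pos: [0.5291, 0.2556, 0.1504]
ee_rot: [[-0.001, -1.0, 0.002], [-1.0, 0.001, 0.003], [-0.003, -0.002, -1.0]]
wrist_force: [-1.2, 2.3, -1.1]
gripper_width: 0.007
```

```bash
python3 q.py
```

```text
16.85 [0.5291 0.2556 0.1504] yaw -90.1 j6 -41.6 M [0.957 0.151 0.011] F [-1.2  2.3 -1.1] w 0.6
```

Call:
play_rows --commands '[[[0, -0.015, 0, 0, 0, 0, 1], [0, -0.03, 0, 0, 0, 0, 1], [0, -0.045, 0, 0, 0, 0, 1], [0, -0.06, 0, 0, 0, 0, 1], [0, -0.075, 0, 0, 0, 0, 1]]]'

```text
time_s: 17.35
tcp_pos: [0.5289, 0.1807, 0.1499]
ee_rot: [[0.0, -1.0, 0.002], [-1.0, -0.0, 0.001], [-0.001, -0.002, -1.0]]
wrist_force: [-0.8, 2.5, 1.7]
gripper_width: 0.004
```

```bash
python3 q.py
```

```text
17.35 [0.5289 0.1807 0.1499] yaw -90.0 j6 -35.5 M [ 0.935  0.06  -0.012] F [-0.8  2.5  1.7] w 0.3
```

Call:
play_rows --commands '[[[0, -0.018, 0, 0, 0, 0, 1], [0, -0.036, 0, 0, 0, 0, 1], [0, -0.054, 0, 0, 0, 0, 1], [0, -0.072, 0, 0, 0, 0, 1], [0, -0.09, 0, 0, 0, 0, 1]]]'

```text
time_s: 17.85
tcp_pos: [0.5284, 0.0901, 0.149]
ee_rot: [[-0.0, -1.0, 0.0], [-1.0, 0.0, -0.0], [0.0, -0.0, -1.0]]
wrist_force: [0.5, 3.0, 2.8]
gripper_width: 0.007
```

Call:
play_rows --commands '[[[0, -0.018, 0, 0, 0, 0, 1], [0, -0.036, 0, 0, 0, 0, 1], [0, -0.054, 0, 0, 0, 0, 1], [0, -0.072, 0, 0, 0, 0, 1], [0, -0.09, 0, 0, 0, 0, 1]]]'

```text
time_s: 18.35
tcp_pos: [0.5279, -0.0, 0.1489]
ee_rot: [[-0.0, -1.0, -0.001], [-1.0, 0.0, -0.0], [0.0, 0.001, -1.0]]
wrist_force: [-0.3, 3.1, 2.4]
gripper_width: 0.008
```

Call:
play_rows --commands '[[[0, -0.015, 0, 0, 0, 0, 1], [0, -0.03, 0, 0, 0, 0, 1], [0, -0.04, 0, 0, 0, 0, 1], [0, -0.05, 0, 0, 0, 0, 1], [0, -0.055, 0, 0, 0, 0, 1]]]'

```text
time_s: 18.85
tcp_pos: [0.5276, -0.0543, 0.1485]
ee_rot: [[-0.001, -1.0, -0.002], [-1.0, 0.001, -0.0], [0.0, 0.002, -1.0]]
wrist_force: [-0.7, 2.8, 0.9]
gripper_width: 0.009
```

```bash
python3 q.py
```

```text
18.85 [ 0.5276 -0.0543  0.1485] yaw -90.0 j6 -11.7 M [ 0.733  0.336 -0.001] F [-0.7  2.8  0.9] w 0.8
```

Expected shut is at TCP y ≈ -0.074, so I'll creep in.

Call:
play_rows --commands '[[[0, -0.004, 0, 0, 0, 0, 1], [0, -0.008, 0, 0, 0, 0, 1], [0, -0.012, 0, 0, 0, 0, 1], [0, -0.014, 0, 0, 0, 0, 1], [0, -0.016, 0, 0, 0, 0, 1]]]'

```text
time_s: 19.35
tcp_pos: [0.528, -0.0694, 0.1486]
ee_rot: [[0.0, -1.0, -0.001], [-1.0, -0.0, 0.0], [-0.0, 0.001, -1.0]]
wrist_force: [-0.1, 2.3, -0.3]
gripper_width: 0.004
```

Call:
play_rows --commands '[[[0, -0.001, 0, 0, 0, 0, 1], [0, -0.002, 0, 0, 0, 0, 1], [0, -0.003, 0, 0, 0, 0, 1], [0, -0.004, 0, 0, 0, 0, 1]]]'

```text
time_s: 19.75
tcp_pos: [0.5283, -0.0712, 0.1487]
ee_rot: [[-0.0, -1.0, 0.0], [-1.0, 0.0, 0.004], [-0.004, -0.0, -1.0]]
wrist_force: [-3.5, 13.3, 1.0]
gripper_width: 0.003
```

```bash
python3 q.py
```

```text
19.75 [ 0.5283 -0.0712  0.1487] yaw -90.0 j6 -9.5 M [ 4.063  0.895 -0.065] F [-3.5 13.3  1. ] w 0.3
```

Force jumped from 2.3 to 13 N at y = -0.071, so the hatch is against its stop. I'll back off, rise and look.

Call:
play_rows --commands '[[[0, 0.005, 0, 0, 0, 0, 1], [0, 0.03, 0, 0, 0, 0, 1], [0, 0.04, 0.02, 0, 0, 0, 1], [0, 0.04, 0.06, 0, 0, 0, 1], [0, 0.06, 0.1, 0, 0, 0, 1]]]'

```text
time_s: 20.25
tcp_pos: [0.5286, -0.0144, 0.2502]
ee_rot: [[-0.001, -1.0, 0.0], [-1.0, 0.001, -0.002], [0.002, -0.0, -1.0]]
wrist_force: [1.4, 0.1, -0.1]
gripper_width: 0.006
```

Call:
play_rows --commands '[[[0, 0.05, 0, 0, 0, 0, 1], [0, 0.1, 0, 0, 0, 0, 1], [0, 0.15, 0, 0, 0, 0, 1], [0, 0.2, 0, 0, 0, 0, 1], [0, 0.2, 0, 0, 0, 0, 1]]]'

```text
time_s: 20.75
tcp_pos: [0.5293, 0.1916, 0.2491]
ee_rot: [[0.006, -1.0, 0.003], [-1.0, -0.006, 0.001], [-0.001, -0.003, -1.0]]
wrist_force: [0.0, 0.2, -0.7]
gripper_width: 0.005
```

```bash
python3 q.py; python3 - <<'E'
from station import r
import cv2,numpy as np
from h import *
c=r.capture("side");d=r.capture("scene")
W=world(d);m=((W[...,2]>.155)&(W[...,2]<.175)&(abs(W[...,0]-.527)<.06)&(W[...,1]>-.2)&(W[...,1]<0));q=W[m];print(len(q),np.median(q,0),q.min(0),q.max(0))
W=world(c);m=((W[...,2]>.155)&(W[...,2]<.175)&(abs(W[...,0]-.527)<.06)&(W[...,1]>-.2)&(W[...,1]<0));q=W[m];print(len(q),np.median(q,0),q.min(0),q.max(0))
a=cv2.resize(d["image"][60:280,220:420],None,fx=2,fy=2);b=cv2.resize(c["image"][120:340,200:420],None,fx=2,fy=2)
cv2.imwrite("pics/f.png",np.hstack([a[:440],b[:440,:400]])[:,:,::-1])
E
```

```text
20.75 [0.5293 0.1916 0.2491] yaw -89.6 j6 -36.1 M [ 0.008 -0.003 -0.012] F [ 0.   0.2 -0.7] w 0.4
232 [ 0.5251752  -0.09007947  0.16589689] [ 0.48166606 -0.09461855  0.155654  ] [ 0.5702039  -0.0818659   0.17119291]
363 [ 0.52342081 -0.08491092  0.16514791] [ 0.48000881 -0.09309634  0.15538656] [ 0.56920491 -0.08004221  0.16901637]
```

View pics/f.png

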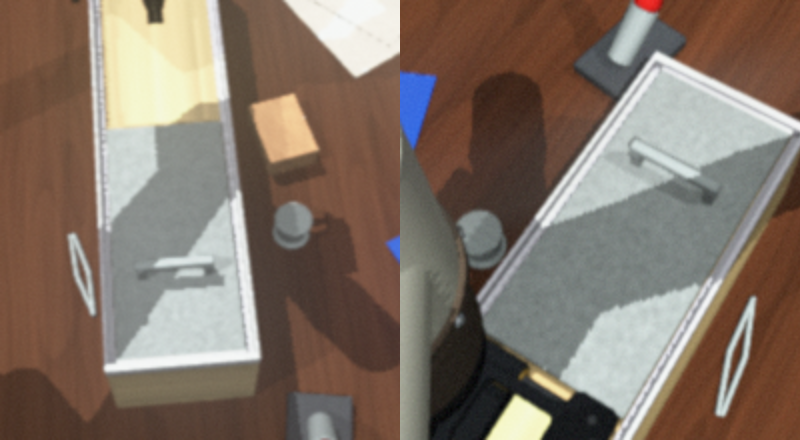

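The hatch board reaches the end frame in both halves of the picture: left at about (180,355), right at about (720,95). The handle is at y ≈ -0.088 against -0.0895 expected, and the tweezers, spool, box and iron look undisturbed. Handing in.

```bash
python3 -c "
from station import r
print(r.finish_job())"
```

```text
the job is handed in; nothing more can be done
None
```

All three caps are tight, the hatch is shut against the end frame, and I handed the job in at about 21 s of the 72 s allowed.

| Cap | Found | Turned to tighten | Check when snug |
|---|---|---|---|
| Middle | loose | about 0.88 rad | 0.26 N m; a second try rose 0.24 N m over 0.12 rad, matching the cradle alone |
| -y end | already tight | none (tried only) | 0.36 N m, about 0.18 rad of bottle twist |
| +y end | loose | about 0.8–0.9 rad | 0.46 N m, about 0.23 rad of bottle twist |

- **Closest margin:** the +y cap went snug early in a blind step. It reached about 0.23 rad by the torque reading, against the limit of 0.25. Readings varied by about 0.03 N m, roughly 0.015 rad of twist.
- **Hatch:** I pushed it by the handle at 2–3 N until the force jumped to 13 N at the stop, then backed off. The cameras put the handle at y ≈ -0.088, with about -0.0895 expected. The two views differ by a few mm, but both show the board against the frame.
- **Other things on the desk:** the tweezers, solder spool, parts box and iron look undisturbed in the last pictures, and the arm is clear of everything.

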